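# Pin a disconnect switch in its off position

## Robot

A 7-joint arm with a two-finger parallel gripper is mounted at the origin on the work surface. World frame = base frame: x ahead of the robot, y to its left, z up, the work surface at z = 0. Lengths are in m, angles in rad, forces in N, time in s.
With the tool pointing down it reaches from about 0.425 to 0.875 m from the base axis. Payload 4.7 kg.
Tool frame: the origin (TCP) lies between the finger pads; the fingertips stand 14 mm ahead of it and the grasp point (between the pads) lies 5 mm behind it; z points along the fingers, y is the line along which they close (so a half turn about z gives the same grasp; the last joint's range is limited). The gripper opens to 85 mm and grips with 20 to 120 N. Pads are 22 mm wide; open, the fingers measure 114 mm over their backs; the gripper's body (76 mm by 85 mm) begins 54 mm behind the grasp point. The pads swing forward as they close: fully open they stand 13 mm farther back than shut.
Start: joints at [-1.332, 0.321, -0.07, 1.45, 0.023, 1.371, -0.057], TCP at [0.145, 0.634, 0.245] pointing down, gripper open.
Joint ranges: [-2.86, 2.86], [-0.3, 2.09], [-1.38, 1.24], [0.06, 2.45], [-1.56, 4.7], [0.09, 2.05], [-2.69, 2.69]. Speed limits (rad/s): [2.57, 2.57, 3.14, 3.14, 3.14, 3.14, 3.14].

## Interface

Orientations are given as a 3x3 rotation matrix whose columns are the frame's x, y, z axes.
In Python, from workcell import env, camera gives the robot as it stands. The module is installed in compiled form; this text tells all that it offers.
- The arm moves only by the tool send_rows, never from a script. Its argument "motion" is a list of rows, each a list of 7 numbers: the shift along the tool's x, y, z in cm, then the turn, a rotation vector about the tool's x, y, z in degrees, then the finger opening in cm, from 0 to 8.54. A call has 1 to 5 rows; each row is the pose to reach, as a shift and turn from the pose commanded when the call began, along the tool's axes at that moment; what a row does not reach only later rows make up. A row lasts 1/12 s, in which the tool goes at most 41.7 mm and 7.16 degrees, less where a joint would pass 70% of its speed; a pose out of reach is approached as far as the arm can. A call with a gripper value outside its range is refused whole. The fingers move at their own pace and stop on an object; "grip_force" is the grip in N (left out, the last holds). Time passes only in rows, so rows that repeat a pose let the fingers close. It gives the time, the measured TCP pose, the force, the opening and the grip force at its end, in the units of the state.
- env.get_obs(): the state, without advancing time (a new reading comes with each control period).
- camera(name): name is "scene" or "top"; returns a dict with "frame" (480x640x3 uint8, red, green, blue), "camera_matrix" (3x3 intrinsics, pixels), "view" (4x4, takes a point from world to camera coordinates). Camera axes: x right, y up, looking along -z (the intrinsics and any distortion apply to the point x, -y, -z); pixel columns grow to the right and rows downward; lengths in m; the calibration is good to about 2 mm. A picture is of the moment at which its call begins. There is no depth.
- env.finish_job(): hands the job in; it is judged then, once.
The state is a dict: "clock": time; "joint_pos": joint angles; "qvel": joint speeds; "joint_efforts": joint torques, N m; "ee_pos": TCP position; "orientation": TCP orientation; "ft_force": force on the tool from outside, world axes, zero at the start; "moment": the same for the moment, N m; "grip_width": finger opening in m; "grip_force": force on a finger pad.
Only numpy, scipy, OpenCV 4.12 (cv2) and the standard library are available. Lean on these libraries where they do the work, as an engineer would, in place of code of your own. Each camera call takes 0.05 s, during which the arm holds its last target. There are 200 camera calls.

## Task

Turn the black handle of the grey disconnect switch clockwise all the way to its stop (off). Then take the lock pin with the long flat grip out of the wooden block and push it through the eye of the handle into the switch until its collar sits fully home on the eye, and let go. Leave the short round-knobbed pin, the two breakers and the screwdriver where they are.

Things in the scene. Friction and masses are not known exactly. Their poses are not given: they have to be found in the camera images.
- handle (a joint): Turning handle of the switch (rad): 0 = on, lever pointing up the slope; grows as it turns clockwise seen looking at the face, to a firm stop at 1.571 = off, lever pointing to the face's right (its -y). It pivots square to the face at the face centre, 60 mm from the lock hole. Stays where it is left; about 3 N at the stud moves it.
- handle_stud (a point): On the axis of the round black stud (diameter 18 mm, 50 mm tall, square to the face) at the end of the handle's lever, 95 mm from the pivot. The point is 20 mm below the stud's free end, 43 mm out from the switch face; the lever's upper side is 18 mm out. Axes turn with the handle: x from the pivot outward along the lever, z out of the face.
- handle_eye (a point): Centre of the eye on the handle's steel tail, 60 mm from the pivot on the side away from the stud: flat plate 44 mm square, 8 mm thick, hole diameter 19 mm; the point lies on its outer side, 14 mm out from the face. Axes as the stud's. At the off stop the eye lies over the lock hole.
- lock_hole (a point): Centre of the mouth of the lock hole (diameter 16.5 mm, 46 mm deep, square to the face) in the face of the grey steel switch (180 x 240 x 70 mm), which a plywood stand slopes 32 degrees from level, facing up and to the robot's right. Axes: x up the slope, y left along the face (seen facing it), z straight out of the face. Handle pivot at y = -60 mm; its hub (diameter 44 mm) tops out 26 mm from the face.
- pin_grip (a point): Centre of the lock pin's flat black grip, 24 (x) x 16 (y) x 45 (z) mm. Below: steel collar (diameter 28, 5 thick, underside 27.5 mm below this point), shank (diameter 14, 54 long, last 7 tapered; tip 81.5 mm below this point). z runs from tip to grip. Starts upright in one hole (diameter 15.5) of a wooden block, 80 x 170 x 65 high, hole spacing 90, collar on its top. About 0.1 kg.
- stub_knob (a point): Bystander: centre of the round black knob (diameter 32 mm, 22 mm high) of a short pin (34 mm shank, too short to lock with) that stands in the block's other hole. Leave it there.
- breaker_a: Bystander: black circuit breaker, 75 x 50 x 79 mm high, standing on the table; origin at the centre of its underside.
- breaker_b: Bystander: another such breaker.
- driver: Bystander: screwdriver 200 mm long lying on the table to the right of the block; its own x runs from handle to tip.
Not all that is in view belongs to the job. What is shaped like the part that bears pin_grip but yellow is not meant.

How it is judged:
By the outcome, as a careful person would: the job done as asked, in the order asked, and still so for the second after the job is handed in, with the robot touching nothing.
It also fails if it takes over 61 s, if anything falls off the work surface, if the arm or the gripper's body presses on something with over 40 N, if the wrist force passes 120 N, or if a joint passes its speed limit or range.

## Working session

There is one attempt and no reset: what is moved stays moved. The work goes in short steps, Python scripts to look and compute and a tool call to move; the robot and the scene stay as the last step left them, time stands still between calls to the robot, and variables do not carry over. Pictures are saved under pics/ and viewed, at most 10 in all, crops included, and the job is handed in when it is done.

Besides the shell and the picture viewer there is one more tool, called after ">>>" as a command line: name --pt "numbers of a row" for each row, then --argument value for the rest. send_rows: Moves the arm, as the interface text tells. Its arguments: {"type":"object","properties":{"motion":{"type":"array","items":{"type":"array","items":{"type":"number"}}},"grip_force":{"type":"number"}},"required":["motion"]}

```bash
mkdir -p pics
cat > h.py <<'E'
import numpy as np, cv2
from workcell import env, camera
def snap(n):
    c=camera(n); return c
def save(c,f): cv2.imwrite('pics/'+f,c['frame'][:,:,::-1])
def ray(c,u,v):
    K=np.array(c['camera_matrix']);V=np.array(c['view'])
    d=np.linalg.inv(K)@[u,v,1]; d=np.array([d[0],-d[1],-d[2]])
    R=V[:3,:3]; return -R.T@V[:3,3], R.T@d/np.linalg.norm(d)
def onz(c,u,v,z):
    o,d=ray(c,u,v); return o+d*(z-o[2])/d[2]
def onplane(c,u,v,p,n):
    o,d=ray(c,u,v); return o+d*((p-o)@n)/(d@n)
def tri(c1,p1,c2,p2):
    o1,d1=ray(c1,*p1);o2,d2=ray(c2,*p2)
    s=np.linalg.lstsq(np.c_[d1,-d2],o2-o1,rcond=None)[0]
    a=o1+d1*s[0];b=o2+d2*s[1]; return (a+b)/2,np.linalg.norm(a-b)
def proj(c,P):
    K=np.array(c['camera_matrix']);V=np.array(c['view']);q=V[:3,:3]@P+V[:3,3]
    q=K@[q[0],-q[1],-q[2]]; return q[:2]/q[2]
E
python3 - <<'E'
from h import *
np.set_printoptions(precision=4,suppress=True)
for n in('scene','top'):
    c=snap(n); save(c,n+'0.png'); print(list(c.keys()),c['camera_matrix'],c['view'])
print(env.get_obs())
E
```

```text
['frame', 'camera_matrix', 'view'] [[552.8088   0.     318.0236]
 [  0.     552.8088 238.3523]
 [  0.       0.       1.    ]] [[ 0.7148  0.6993 -0.01   -0.3378]
 [-0.5303  0.5512  0.6442  0.2736]
 [ 0.456  -0.4552  0.7648 -1.5244]
 [ 0.      0.      0.      1.    ]]
['frame', 'camera_matrix', 'view'] [[624.0575   0.     313.5409]
 [  0.     624.0575 234.7773]
 [  0.       0.       1.    ]] [[ 0.0058 -1.     -0.0053 -0.1155]
 [ 0.9975  0.0054  0.0705 -0.6105]
 [-0.0705 -0.0057  0.9975 -1.3771]
 [ 0.      0.      0.      1.    ]]
{'clock': 0.1, 'joint_pos': array([-1.3319,  0.3218, -0.0701,  1.4516,  0.0226,  1.3708, -0.0569]), 'qvel': array([-0.0005, -0.003 , -0.0012, -0.0005,  0.    , -0.0021, -0.    ]), 'joint_efforts': array([ -0.0001, -49.4875,  -0.3838, -31.5211,   0.0132,   0.0075,
        -0.    ]), 'ee_pos': array([0.1448, 0.6332, 0.2443]), 'orientation': array([[-0.9749,  0.2228, -0.0003],
       [ 0.2228,  0.9749, -0.0018],
       [-0.0001, -0.0018, -1.    ]]), 'ft_force': array([-0.3841,  0.0793, -0.153 ]), 'moment': array([ 0.0352,  0.0164, -0.0161]), 'grip_force': 0.0, 'grip_width': 0.08549780946957522}
```

View pics/scene0.png

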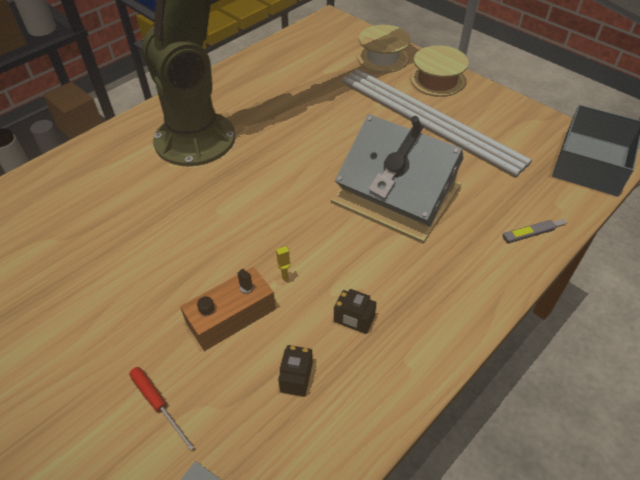

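View pics/top0.png

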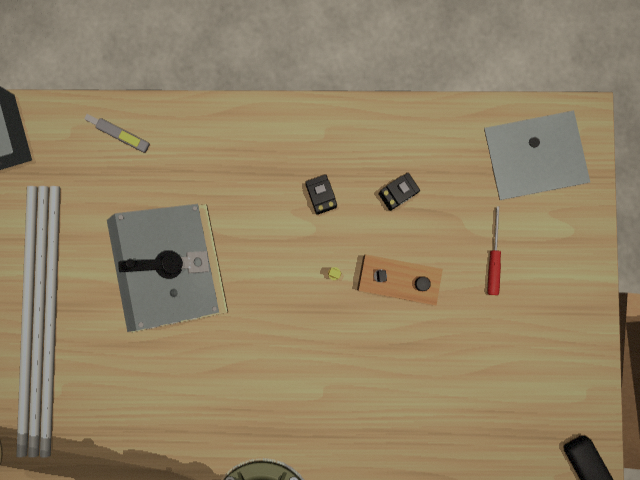

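Candidates, as top pixel / scene pixel:
- Black flat grip in the block: (380,275) / (245,280). This is the one I want.
- Yellow lookalike: (335,273) / (284,260). Not meant.
- Round knob: (422,284) / (206,305). This is the stub.

The switch's stud is at top (128,265), the pivot at (169,264) and the lock hole at (173,293).

Run:
```python
import cv2,numpy as np
t=cv2.imread('pics/top0.png');s=cv2.imread('pics/scene0.png')
def cr(im,x,y,w,h): return cv2.resize(im[y:y+h,x:x+w],(400,300),interpolation=cv2.INTER_CUBIC)
m=np.vstack([np.hstack([cr(t,95,190,160,120+30-30),cr(s,325,105,160,120)]),np.hstack([cr(t,320,235,133,100),cr(s,175,240,133,100)])])
m=cv2.convertScaleAbs(m,alpha=1.6,beta=10)
cv2.imwrite('pics/m1.png',m)
```

```text
(no output)
```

View pics/m1.png

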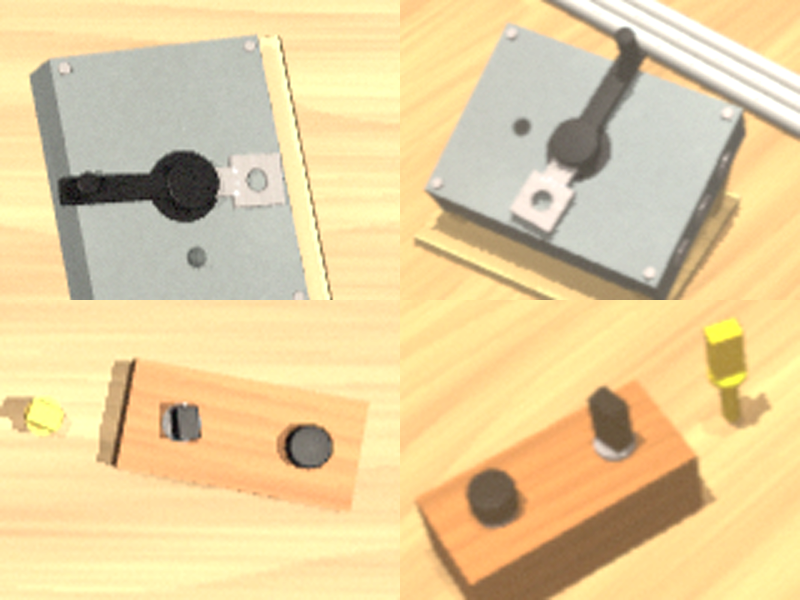

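Crop check: the flat black grip standing in the block is clearly the wanted pin. The yellow one stands free on the table. I can see four screws at the face corners, the lock hole, hub, stud and eye.

```bash
cat > meas.py <<'E'
from h import *
from scipy.optimize import least_squares
np.set_printoptions(precision=4,suppress=True)
T=snap('top');S=snap('scene')
def blob(c,u,v,r,sign):
    g=cv2.cvtColor(c['frame'],cv2.COLOR_RGB2GRAY).astype(float)
    u,v=int(round(u)),int(round(v)); p=g[v-r:v+r+1,u-r:u+r+1]
    w=sign*(p-np.median(p)); w=np.clip(w-0.35*w.max(),0,None)
    yy,xx=np.mgrid[-r:r+1,-r:r+1]; return np.array([u+(w*xx).sum()/w.sum(),v+(w*yy).sum()/w.sum()])
names=['s++','s+-','s--','s-+','hole']
tp=[(121.4,217.2),(195,208),(215,308),(140,325),(173.8,292.8)]
sp=[(455.8,151),(424.6,214.2),(339.4,178.2),(369.8,118.2),(373.8,155.8)]
A=[];uv=[]
for n,a,b in zip(names,tp,sp):
    sg=-1 if n=='hole' else 1
    a=blob(T,*a,5,sg);b=blob(S,*b,5,sg); P,e=tri(T,a,S,b); A.append(P);uv.append((a,b)); print(n,a,b,P,'gap',round(e*1e3,2))
A=np.array(A)
c=A.mean(0);n=np.linalg.svd(A-c)[2][2];n*=np.sign(n[2]);print('n',n,'tilt',np.degrees(np.arccos(n[2])),'resid mm',(A-c)@n*1e3)
print('edges',[np.linalg.norm(A[i]-A[(i+1)%4]) for i in range(4)])
ex=(A[0]-A[1])+(A[3]-A[2]); ex-=n*(ex@n);ex/=np.linalg.norm(ex);ey=np.cross(n,ex)
print('ex',ex,'ey',ey,'azim',np.degrees(np.arctan2(ex[1],ex[0])))
az=np.arctan2(ex[1],ex[0]);t=np.radians(32)
fx=np.array([np.cos(az)*np.cos(t),np.sin(az)*np.cos(t),np.sin(t)]);fz=np.array([-np.cos(az)*np.sin(t),-np.sin(az)*np.sin(t),np.cos(t)]);fy=np.cross(fz,fx)
sc=A[:4].mean(0);print('screw centre',sc,'centre->hole in face',[(A[4]-sc)@v for v in(fx,fy,fz)])
R=np.c_[fx,fy,fz];L=sc+R@[0,.06,0];np.savez('face.npz',R=R,L=L);print('R\n',R,'L',L)
for nm,q in dict(pivot=[0,-.06,.026],stud=[.095,-.06,.063],eye=[-.06,-.06,.014],hole=[0,0,0]).items():
    print(nm,L+R@q,proj(T,L+R@q),proj(S,L+R@q))
# grip top: dark pixels
for nm,c,(u,v),r in(('T',T,(381,276),12),('S',S,(246,281),14)):
    g=c['frame'].max(2)[v-r:v+r,u-r:u+r]; m=(g<60).astype(np.uint8)
    ys,xs=np.nonzero(m);print(nm,len(xs),'mean',xs.mean()+u-r,ys.mean()+v-r,cv2.minAreaRect(np.c_[xs,ys].astype(np.float32)))
    print('\n'.join(''.join('%4d'%x for x in row) for row in g[::1]) if nm=='T' else '')
E
python3 meas.py
```

```text
s++ [119.7039 215.2306] [455.5811 149.377 ] [0.6363 0.2751 0.1711] gap 3.92
s+- [197.6403 206.166 ] [424.441  213.3292] [0.6665 0.1358 0.0926] gap 1.19
s-- [218.5824 308.0714] [336.3163 176.5674] [0.4497 0.0863 0.0948] gap 1.04
s-+ [141.3321 327.8578] [370.5    114.9393] [0.4172 0.2299 0.1736] gap 9.06
hole [172.4352 292.8323] [373.2637 155.3371] [0.4816 0.1782 0.1208] gap 1.32
n [ 0.0958 -0.4664  0.8794] tilt 28.434967210631932 resid mm [  1.9167   0.8274   4.9754   4.2262 -11.9456]
edges [np.float64(0.1627254698675839), np.float64(0.22231820600726032), np.float64(0.16706372674158304), np.float64(0.22379188135068387)]
ex [-0.1903  0.8586  0.4761] ey [-0.977  -0.2129 -0.0064] azim 102.49484312671844
screw centre [0.5424 0.1818 0.133 ] centre->hole in face [np.float64(0.0017464831369869494), np.float64(0.06011006567620728), np.float64(-0.01551198080696274)]
R
 [[-0.1835 -0.9763  0.1146]
 [ 0.828  -0.2164 -0.5174]
 [ 0.5299  0.      0.848 ]] L [0.4838 0.1688 0.133 ]
pivot [0.5454 0.1683 0.1551] [174.3369 261.8046] [393.399  158.9821]
stud [0.5322 0.2278 0.2368] [132.8981 267.4267] [409
[... 1986 characters left out ...]
 162 162 163 163 162 157 147 147 140 140 142 140 136 132 139 163 160 161 159 160 163 162
 159 159 160 162 164 163 164 163 161 161 160 161 161 160 160 158 160 162 161 161 162 162 161 162
 162 161 161 162 162 164 162 163 162 163 161 164 162 163 163 162 162 162 162 163 162 164 163 162
 163 162 162 161 163 162 161 162 161 161 161 165 161 162 163 164 163 163 163 163 161 161 162 162
 162 161 163 161 162 162 161 162 162 164 162 162 162 161 162 161 162 161 162 163 163 162 162 162
 162 162 162 161 164 161 162 163 163 163 159 163 162 162 162 162 163 162 163 162 163 161 162 164
S 80 mean 245.875 283.0 ((13.743244171142578, 15.959458351135254), (11.014732360839844, 9.699540138244629), 80.53767395019531)
```

```bash
cat > fit.py <<'E'
from h import *
from scipy.optimize import least_squares
from meas_b import *
E
cat > fit.py <<'E'
from h import *
from scipy.optimize import least_squares
np.set_printoptions(precision=4,suppress=True)
T=snap('top');S=snap('scene')
def blob(c,u,v,r,sign):
    g=cv2.cvtColor(c['frame'],cv2.COLOR_RGB2GRAY).astype(float)
    u,v=int(round(u)),int(round(v)); p=g[v-r:v+r+1,u-r:u+r+1]
    w=sign*(p-np.median(p)); w=np.clip(w-0.35*w.max(),0,None)
    yy,xx=np.mgrid[-r:r+1,-r:r+1]; return np.array([u+(w*xx).sum()/w.sum(),v+(w*yy).sum()/w.sum()])
tp=[(121.4,217.2),(195,208),(215,308),(140,324),(173.8,292.8)]
sp=[(455.8,151),(424.6,214.2),(339.4,178.2),(369.8,118.2),(373.8,155.8)]
O=[]
for i,(a,b) in enumerate(zip(tp,sp)):
    r,sg=(5,-1) if i==4 else (2,1)
    O.append((blob(T,*a,r,sg),blob(S,*b,r,sg)))
O+=[((171.8,262),(396.2,161)),((197.8,262),(381.8,184.6)),((130.2,262),(416,119.8))]
def fr(p):
    az,t=p[3],np.radians(32)
    fx=np.array([np.cos(az)*np.cos(t),np.sin(az)*np.cos(t),np.sin(t)]);fz=np.array([-np.cos(az)*np.sin(t),-np.sin(az)*np.sin(t),np.cos(t)])
    return np.c_[fx,np.cross(fz,fx),fz]
def pts(p):
    a,b,th=p[4:];cx,cy=np.cos(th),-np.sin(th)
    q=np.array([[a,-b,0],[-a,-b,0],[-a,b,0],[a,b,0],[0,.06,0],[0,0,.026],[-.06*cx,-.06*cy,.014],[.095*cx,.095*cy,.063]])-[0,.06,0]
    return p[:3]+q@fr(p).T
W=[1,1,1,1,1,.3,.7,.4]
def res(p): return np.concatenate([w*(proj(c,P)-o[k]) for P,o,w in zip(pts(p),O,W) for k,c in enumerate((T,S))])
s=least_squares(res,[.484,.169,.125,1.79,.08,.11,0],loss='soft_l1');p=s.x
print(p,'az',np.degrees(p[3]));print(res(p).reshape(-1,4))
np.savez('face.npz',R=fr(p),L=p[:3],th=p[6]);R,L=fr(p),p[:3];print(R)
th=p[6];print('stud43',L+R@[.095*np.cos(th),-.06-.095*np.sin(th),.043])
print('grip top by plane',onz(T,382.6,275.6,.115))
for c,a in((T,(335,273)),(T,(422,284))): print(onz(c,*a,.1))
E
python3 fit.py
```

```text
[0.4828 0.1749 0.125  1.7825 0.0798 0.1097 0.1169] az 102.13120034886248
[[-0.2361 -0.0275  0.3707  0.2287]
 [-0.2119  0.2654  0.1748  0.1372]
 [-0.1577  0.1048  0.4129  0.1787]
 [-0.2296  0.3117  0.4498  0.4222]
 [ 1.2967 -0.2983 -0.1611 -0.4712]
 [ 0.185   0.1198 -0.5607 -0.2307]
 [ 0.3183 -0.0829 -0.6507 -0.2969]
 [ 0.0608  0.0268 -0.3663 -0.6423]]
[[-0.1782 -0.9777  0.1114]
 [ 0.8291 -0.2102 -0.5181]
 [ 0.5299 -0.      0.848 ]]
stud43 [0.5403 0.2458 0.2115]
grip top by plane [ 0.5202 -0.2567  0.115 ]
[ 0.5252 -0.1581  0.1   ]
[ 0.5032 -0.3409  0.1   ]
```

The fit agrees to under 0.6 px on everything except the lock hole's column in the top view (1.3 px). The handle starts near 0.12 rad. Next I plan the approach to the stud.

```bash
cat > plan.py <<'E'
from h import *
from scipy.spatial.transform import Rotation as Ro, Slerp
np.set_printoptions(precision=4,suppress=True)
F=np.load('face.npz');R,L,TH=F['R'],F['L'],float(F['th'])
def tool(th):
    x=R@[-np.cos(th),np.sin(th),0]; z=-R[:,2]; return np.c_[x,np.cross(z,x),z]
def face(x,y,z): return L+R@[x,y,z]
def cur():
    o=env.get_obs(); return o['ee_pos'],o['orientation']
def legs(way,start=None):
    """way: list of (grasp point, R, ncalls); prints each call's last row"""
    p,Q=start or cur()
    for g,Q1,n in way:
        p1=np.array(g)+.005*Q1[:,2]; sl=Slerp([0,1],Ro.from_matrix([Q,Q1])); p0=p
        for k in range(1,n+1):
            pn=p0+(p1-p0)*k/n; Qn=sl(k/n).as_matrix()
            print('cm',np.round(100*Q.T@(pn-p),2),'deg',np.round(np.degrees(Ro.from_matrix(Q.T@Qn).as_rotvec()),1))
            p,Q=pn,Qn
    return p,Q
def facepos():
    p,Q=cur(); g=p-.005*Q[:,2]; print('grasp in face mm',1e3*R.T@(g-L),'R err deg vs th',[round(np.degrees(np.arctan2((R.T@Q)[1,0],-(R.T@Q)[0,0])),2)],'axis',(R.T@Q)[:,2])
E
python3 - <<'E'
from plan import *
p,Q=cur()
st=lambda h:face(.095*np.cos(TH),-.06-.095*np.sin(TH),h)
legs([(p+[0.1,-.05,.12],Q,1),(st(.16),tool(TH),4),(st(.043),tool(TH),1)])
E
```

```text
cm [-10.86  -2.65 -11.5 ] deg [0. 0. 0.]
cm [-9.71 -7.93  1.34] deg [ -8.1  -4.5 -26.3]
cm [ -5.08 -11.52   0.53] deg [ -8.1  -4.5 -26.3]
cm [  0.53 -12.55  -1.02] deg [ -8.1  -4.5 -26.3]
cm [  5.83 -10.78  -2.97] deg [ -8.1  -4.5 -26.3]
cm [-0.   0.  11.7] deg [-0.  0.  0.]
```

>>> send_rows --pt "-3 -0.7 -3 0 0 0 5" --pt "-6 -1.5 -6 0 0 0 5" --pt "-9 -2.2 -9.5 0 0 0 5" --pt "-10.9 -2.65 -11.5 0 0 0 5" --pt "-10.9 -2.65 -11.5 0 0 0 5"

```text
clock: 0.72
ee_pos: [0.2533, 0.5819, 0.3675]
orientation: [[-0.973, 0.233, 0.008], [0.233, 0.973, 0.008], [-0.006, 0.01, -1.0]]
ft_force: [1.1, -0.3, 1.2]
grip_width: 0.0498
grip_force: 0.0
```

>>> send_rows --pt "-1.9 -1.6 0.3 -1.6 -0.9 -5.3 5" --pt "-3.9 -3.2 0.5 -3.2 -1.8 -10.5 5" --pt "-5.8 -4.8 0.8 -4.9 -2.7 -15.8 5" --pt "-7.8 -6.3 1.1 -6.5 -3.6 -21 5" --pt "-9.7 -7.9 1.3 -8.1 -4.5 -26.3 5"

```text
clock: 1.13
ee_pos: [0.3223, 0.4841, 0.3466]
orientation: [[-0.967, -0.243, 0.077], [-0.231, 0.963, 0.141], [-0.108, 0.119, -0.987]]
ft_force: [0.7, 0.2, 0.3]
grip_width: 0.0498
grip_force: 0.0
```

>>> send_rows --pt "-1 -2.3 0.1 -1.6 -0.9 -5.3 5" --pt "-2 -4.6 0.2 -3.2 -1.8 -10.5 5" --pt "-3 -6.9 0.3 -4.9 -2.7 -15.8 5" --pt "-4 -9.2 0.4 -6.5 -3.6 -21 5" --pt "-5.1 -11.5 0.5 -8.1 -4.5 -26.3 5"

```text
clock: 1.55
ee_pos: [0.3992, 0.3854, 0.3341]
orientation: [[-0.75, -0.656, 0.081], [-0.61, 0.734, 0.298], [-0.255, 0.174, -0.951]]
ft_force: [0.4, 0.5, 0.2]
grip_width: 0.05
grip_force: 0.0
```

>>> send_rows --pt "0.1 -2.5 -0.2 -1.6 -0.9 -5.3 5" --pt "0.2 -5 -0.4 -3.2 -1.8 -10.5 5" --pt "0.3 -7.5 -0.6 -4.9 -2.7 -15.8 5" --pt "0.4 -10 -0.8 -6.5 -3.6 -21 5" --pt "0.5 -12.5 -1 -8.1 -4.5 -26.3 5"

```text
clock: 1.97
ee_pos: [0.4761, 0.2874, 0.3209]
orientation: [[-0.378, -0.926, 0.013], [-0.832, 0.346, 0.434], [-0.406, 0.153, -0.901]]
ft_force: [0.7, 0.3, 0.5]
grip_width: 0.0501
grip_force: 0.0
```

Run:
```python
from plan import *
st=lambda h:face(.095*np.cos(TH),-.06-.095*np.sin(TH),h)
facepos(); print(env.get_obs()['joint_pos'])
legs([(st(.16),tool(TH),1),(st(.043),tool(TH),1)])
```

```text
grasp in face mm [198.8813 -16.5652 112.0215] R err deg vs th [np.float64(33.0)] axis [-0.1204 -0.1042 -0.9872]
[-0.8113 -0.0552  0.4584  1.7841 -0.411   1.2568  2.4986]
cm [  5.98 -10.76  -2.92] deg [ -8.1  -4.5 -26. ]
cm [-0.   0.  11.7] deg [-0.  0.  0.]
```

Joint 7 would run out of range on this side, so I use the half-turned grasp instead.

Run:
```python
from plan import *
st=lambda h:face(.095*np.cos(TH),-.06-.095*np.sin(TH),h)
legs([(st(.16),tool(TH+np.pi/2),3),(st(.16),tool(TH+np.pi),3)])
```

```text
cm [ 1.99 -3.59 -0.97] deg [-3.1  0.9 21.3]
cm [ 0.58 -4.01 -1.16] deg [-3.1  0.9 21.3]
cm [-0.88 -3.89 -1.38] deg [-3.1  0.9 21.3]
cm [0. 0. 0.] deg [-0.  0. 30.]
cm [0. 0. 0.] deg [ 0. -0. 30.]
cm [0. 0. 0.] deg [ 0. -0. 30.]
```

>>> send_rows --pt "0.5 -0.9 -0.25 -0.8 0.2 5.3 5" --pt "1 -1.8 -0.5 -1.6 0.4 10.6 5" --pt "1.5 -2.7 -0.75 -2.3 0.7 16 5" --pt "2 -3.6 -1 -3.1 0.9 21.3 5"

```text
clock: 2.3
ee_pos: [0.5014, 0.2547, 0.3159]
orientation: [[-0.695, -0.718, -0.041], [-0.656, 0.609, 0.446], [-0.295, 0.337, -0.894]]
ft_force: [-0.2, -0.4, 0.5]
grip_width: 0.0502
grip_force: 0.0
```

>>> send_rows --pt "0.15 -1 -0.3 -0.8 0.2 5.3 5" --pt "0.3 -2 -0.6 -1.6 0.4 10.6 5" --pt "0.45 -3 -0.9 -2.3 0.7 16 5" --pt "0.6 -4 -1.2 -3.1 0.9 21.3 5"

```text
clock: 2.63
ee_pos: [0.5266, 0.2214, 0.3115]
orientation: [[-0.906, -0.414, -0.085], [-0.402, 0.783, 0.476], [-0.13, 0.465, -0.876]]
ft_force: [0.6, 0.3, 0.4]
grip_width: 0.05
grip_force: 0.0
```

>>> send_rows --pt "-0.2 -1 -0.35 -0.8 0.2 5.3 5" --pt "-0.4 -2 -0.7 -1.6 0.4 10.6 5" --pt "-0.65 -2.9 -1 -2.3 0.7 16 5" --pt "-0.9 -3.9 -1.4 -3.1 0.9 21.3 5"

```text
clock: 2.97
ee_pos: [0.5522, 0.1881, 0.3067]
orientation: [[-0.992, -0.051, -0.113], [-0.103, 0.85, 0.516], [0.07, 0.524, -0.849]]
ft_force: [-0.1, -1.2, -0.5]
grip_width: 0.05
grip_force: 0.0
```

>>> send_rows --pt "0 0 0 0 0 6 5" --pt "0 0 0 0 0 12 5" --pt "0 0 0 0 0 18 5" --pt "0 0 0 0 0 24 5" --pt "0 0 0 0 0 30 5"

```text
clock: 3.38
ee_pos: [0.552, 0.1881, 0.3067]
orientation: [[-0.885, 0.453, -0.112], [0.337, 0.787, 0.516], [0.322, 0.418, -0.849]]
ft_force: [-0.3, -0.4, -0.4]
grip_width: 0.05
grip_force: 0.0
```

>>> send_rows --pt "0 0 0 0 0 6 5" --pt "0 0 0 0 0 12 5" --pt "0 0 0 0 0 18 5" --pt "0 0 0 0 0 24 5" --pt "0 0 0 0 0 30 5"

```text
clock: 3.8
ee_pos: [0.5519, 0.1882, 0.3068]
orientation: [[-0.54, 0.834, -0.112], [0.686, 0.513, 0.516], [0.488, 0.201, -0.849]]
ft_force: [0.4, 0.5, -0.8]
grip_width: 0.0501
grip_force: 0.0
```

>>> send_rows --pt "0 0 0 0 0 6 5" --pt "0 0 0 0 0 12 5" --pt "0 0 0 0 0 18 5" --pt "0 0 0 0 0 24 5" --pt "0 0 0 0 0 30 5"

```text
clock: 4.22
ee_pos: [0.552, 0.1882, 0.3068]
orientation: [[-0.05, 0.992, -0.112], [0.851, 0.102, 0.516], [0.523, -0.07, -0.849]]
ft_force: [0.1, 0.3, -0.6]
grip_width: 0.05
grip_force: 0.0
```

Run:
```python
from plan import *
st=lambda h:face(.095*np.cos(TH),-.06-.095*np.sin(TH),h)
facepos(); print(env.get_obs()['joint_pos'])
Q=tool(TH+np.pi)
legs([(st(.16),Q,1),(st(.043),Q,1)])
c=snap('scene'); save(c,'s1.png'); cv2.imwrite('pics/s1c.png',cv2.resize(c['frame'][20:260,280:600,::-1],(800,600)))
```

```text
grasp in face mm [ 95.0522 -70.3794 159.972 ] R err deg vs th [np.float64(-172.56)] axis [-0.0023  0.0016 -1.    ]
[-0.7485  0.237   0.8118  1.6158 -0.7037  1.5492  0.2295]
cm [-0.06  0.08 -0.  ] deg [-0.1  0.1 -0.7]
cm [ 0.  -0.  11.7] deg [-0.  0. -0.]
```

View pics/s1c.png

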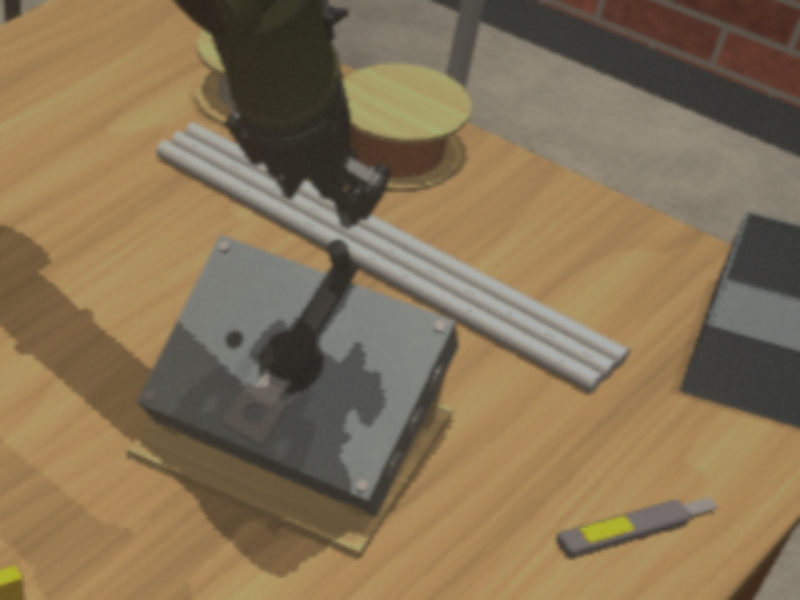

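The gripper stands above the stud (crop (340,250)), its fingers at (360,195). I descend and grip.

>>> send_rows --pt "-0.06 0.08 2.4 0 0 0 5" --pt "-0.06 0.08 4.8 0 0 0 5" --pt "-0.06 0.08 7.2 0 0 0 5" --pt "-0.06 0.08 9.6 0 0 0 5" --pt "-0.06 0.08 11.7 0 0 0 5"

```text
clock: 4.68
ee_pos: [0.5391, 0.2489, 0.2059]
orientation: [[-0.058, 0.992, -0.113], [0.85, 0.109, 0.516], [0.524, -0.066, -0.849]]
ft_force: [-0.1, -0.1, -0.5]
grip_width: 0.05
grip_force: 0.0
```

>>> send_rows --pt "0 0 0 0 0 0 1.5" --pt "0 0 0 0 0 0 1.5" --pt "0 0 0 0 0 0 1.5" --pt "0 0 0 0 0 0 1.5" --pt "0 0 0 0 0 0 1.5" --grip_force 25

```text
clock: 5.1
ee_pos: [0.5404, 0.2473, 0.2082]
orientation: [[-0.056, 0.992, -0.111], [0.85, 0.106, 0.516], [0.524, -0.065, -0.849]]
ft_force: [-0.8, 1.6, -2.9]
grip_width: 0.0171
grip_force: 25.8
```

Run:
```python
from plan import *
facepos(); o=env.get_obs(); print(o['joint_pos'],o['ft_force'],o['moment'],o['grip_width'],o['grip_force'])
```

```text
grasp in face mm [ 93.8554 -71.4902  44.5015] R err deg vs th [np.float64(-172.88)] axis [-0.0022 -0.0002 -1.    ]
[-0.8062  0.2922  0.7584  1.7592 -0.7716  1.3517  0.2748] [-0.7667  1.6029 -2.9426] [-0.5657 -0.0377  0.0574] 0.01706471668698419 25.82653820514679
```

>>> send_rows --pt "-0.04 0.83 0 0 0 5 1.5" --pt "-0.14 1.65 0 0 0 10 1.5" --pt "-0.32 2.46 0 0 0 15 1.5" --pt "-0.57 3.25 0 0 0 20 1.5" --pt "-0.89 4.02 0 0 0 25 1.5"

```text
clock: 5.52
ee_pos: [0.5806, 0.2447, 0.2013]
orientation: [[0.372, 0.922, -0.112], [0.814, -0.265, 0.517], [0.447, -0.284, -0.848]]
ft_force: [-2.4, 1.4, 0.5]
grip_width: 0.0174
grip_force: 26.0
```

>>> send_rows --pt "-0.04 0.83 0 0 0 5 1.5" --pt "-0.14 1.65 0 0 0 10 1.5" --pt "-0.32 2.46 0 0 0 15 1.5" --pt "-0.57 3.25 0 0 0 20 1.5" --pt "-0.89 4.02 0 0 0 25 1.5"

```text
clock: 5.93
ee_pos: [0.6148, 0.2275, 0.1863]
orientation: [[0.726, 0.679, -0.111], [0.625, -0.584, 0.518], [0.287, -0.446, -0.848]]
ft_force: [-1.9, 3.0, -0.2]
grip_width: 0.017
grip_force: 26.0
```

>>> send_rows --pt "-0.04 0.83 0 0 0 5 1.5" --pt "-0.14 1.65 0 0 0 10 1.5" --pt "-0.32 2.46 0 0 0 15 1.5" --pt "-0.57 3.25 0 0 0 20 1.5" --pt "-0.89 4.02 0 0 0 25 1.5"

```text
clock: 6.35
ee_pos: [0.6364, 0.199, 0.166]
orientation: [[0.945, 0.309, -0.11], [0.32, -0.793, 0.518], [0.073, -0.525, -0.848]]
ft_force: [0.3, 3.3, -0.9]
grip_width: 0.017
grip_force: 25.9
```

Run:
```python
from plan import *
facepos(); o=env.get_obs(); print(o['joint_pos'],R.T@o['ft_force'],o['grip_width'],o['grip_force'])
```

```text
grasp in face mm [  14.3245 -155.1396   44.4402] R err deg vs th [np.float64(-97.8)] axis [ 0.0001 -0.0015 -1.    ]
[-0.7078  0.6076  0.8978  1.5618 -0.9846  1.5081 -0.8399] [ 2.172  -0.9726 -2.4269] 0.016993995444009837 25.89473783969879
```

>>> send_rows --pt "-0.01 0.33 0 0 0 2 1.5" --pt "-0.02 0.66 0 0 0 4 1.5" --pt "-0.05 0.99 0 0 0 6 1.5" --pt "-0.09 1.32 0 0 0 8 1.5" --pt "-0.13 1.57 0 0 0 9 1.5"

```text
clock: 6.77
ee_pos: [0.6401, 0.1868, 0.158]
orientation: [[0.981, 0.16, -0.109], [0.194, -0.832, 0.52], [-0.008, -0.531, -0.847]]
ft_force: [1.2, 7.9, 3.9]
grip_width: 0.0168
grip_force: 26.0
```

Run:
```python
from plan import *
facepos(); o=env.get_obs(); print(R.T@o['ft_force'],o['grip_width'],o['grip_force'])
```

```text
grasp in face mm [  -0.7048 -156.2861   44.3918] R err deg vs th [np.float64(-88.95)] axis [ 0.0012 -0.0023 -1.    ]
[ 8.3892 -2.8726 -0.6964] 0.016805530231285722 26.047058701515198
```

>>> send_rows --pt "0 0.15 0 0 0 0 1.5" --pt "0 0.3 0 0 0 0 1.5" --pt "0 0.3 0 0 0 0 1.5" --pt "0 0.3 0 0 0 0 1.5"

```text
clock: 7.1
ee_pos: [0.6402, 0.1868, 0.158]
orientation: [[0.98, 0.164, -0.111], [0.198, -0.829, 0.523], [-0.006, -0.534, -0.845]]
ft_force: [-0.5, 8.9, 4.1]
grip_width: 0.0171
grip_force: 26.1
```

Run:
```python
from plan import *
facepos(); o=env.get_obs(); print(R.T@o['ft_force'],o['grip_width'],o['grip_force'])
```

```text
grasp in face mm [  -0.7452 -156.2983   44.378 ] R err deg vs th [np.float64(-89.21)] axis [ 0.005  -0.0012 -1.    ]
[ 9.5938 -1.3722 -1.1871] 0.017112842760365274 26.149789094924927
```

The handle sits firm at its stop. I release, back off and head for the pin.

Run:
```python
from plan import *
p,Q=cur(); g=p-.005*Q[:,2]
x=np.array([np.cos(.13),np.sin(.13),0]);z=np.array([0,0,-1.]);D=np.c_[x,np.cross(z,x),z]
pin=np.array([.5202,-.2567,.0925])
legs([(g+R[:,2]*.14,Q,1),(pin+[0,0,.14],D,3),(pin,D,1)])
```

```text
cm [  0.02  -0.07 -14.  ] deg [0. 0. 0.]
cm [-6.87 10.39 -4.57] deg [-10.8   0.5   1.3]
cm [-6.6  11.21 -2.6 ] deg [-10.8   0.5   1.3]
cm [-6.33 11.65 -0.5 ] deg [-10.8   0.5   1.3]
cm [ 0. -0. 14.] deg [0. 0. 0.]
```

>>> send_rows --pt "0 0 0 0 0 0 5" --pt "0 0 0 0 0 0 5" --pt "0 0 0 0 0 0 5" --pt "0 0 0 0 0 0 5"

```text
clock: 7.43
ee_pos: [0.6396, 0.181, 0.1549]
orientation: [[0.981, 0.158, -0.111], [0.193, -0.835, 0.515], [-0.011, -0.527, -0.85]]
ft_force: [0.1, 0.3, -0.2]
grip_width: 0.0503
grip_force: 0.0
```

>>> send_rows --pt "0 0 -2 0 0 0 5" --pt "0 0 -5 0 0 0 5" --pt "0 0 -8 0 0 0 5" --pt "0 0 -11 0 0 0 5" --pt "0 0 -14 0 0 0 5"

```text
clock: 7.85
ee_pos: [0.6548, 0.1085, 0.2747]
orientation: [[0.981, 0.158, -0.111], [0.193, -0.835, 0.516], [-0.011, -0.527, -0.85]]
ft_force: [1.0, -0.5, 0.6]
grip_width: 0.05
grip_force: 0.0
```

Run:
```python
from plan import *
x=np.array([np.cos(.13),np.sin(.13),0]);z=np.array([0,0,-1.]);D=np.c_[x,np.cross(z,x),z]
pin=np.array([.5202,-.2567,.0925])
legs([(pin+[0,0,.14],D,3)])
```

```text
cm [-6.73 10.28 -4.44] deg [-10.6   0.6   1.1]
cm [-6.49 11.06 -2.52] deg [-10.6   0.6   1.1]
cm [-6.25 11.47 -0.5 ] deg [-10.6   0.6   1.1]
```

>>> send_rows --pt "-1.3 2 -0.9 -2.1 0.1 0.2 5" --pt "-2.7 4.1 -1.8 -4.2 0.2 0.4 5" --pt "-4 6.2 -2.7 -6.4 0.4 0.7 5" --pt "-5.4 8.2 -3.6 -8.5 0.5 0.9 5" --pt "-6.7 10.3 -4.4 -10.6 0.6 1.1 5"

```text
clock: 8.27
ee_pos: [0.6098, -0.0139, 0.2575]
orientation: [[0.985, 0.156, -0.071], [0.171, -0.92, 0.354], [-0.01, -0.36, -0.933]]
ft_force: [0.8, 0.9, -0.5]
grip_width: 0.0498
grip_force: 0.0
```

>>> send_rows --pt "-1.3 2.2 -0.5 -2.1 0.1 0.2 5" --pt "-2.6 4.4 -1 -4.2 0.2 0.4 5" --pt "-3.9 6.6 -1.5 -6.4 0.4 0.7 5" --pt "-5.2 8.8 -2 -8.5 0.5 0.9 5" --pt "-6.5 11 -2.5 -10.6 0.6 1.1 5"

```text
clock: 8.68
ee_pos: [0.5647, -0.1347, 0.2413]
orientation: [[0.989, 0.147, -0.033], [0.15, -0.972, 0.18], [-0.006, -0.183, -0.983]]
ft_force: [0.3, -0.1, -0.4]
grip_width: 0.0499
grip_force: 0.0
```

>>> send_rows --pt "-1.2 2.3 -0.1 -2.1 0.1 0.2 5" --pt "-2.5 4.6 -0.2 -4.2 0.2 0.4 5" --pt "-3.7 6.9 -0.3 -6.4 0.4 0.7 5" --pt "-5 9.2 -0.4 -8.5 0.5 0.9 5" --pt "-6.2 11.5 -0.5 -10.6 0.6 1.1 5"

```text
clock: 9.1
ee_pos: [0.5203, -0.2568, 0.2254]
orientation: [[0.991, 0.13, 0.003], [0.13, -0.991, -0.001], [0.003, 0.001, -1.0]]
ft_force: [0.3, 0.3, 0.3]
grip_width: 0.0499
grip_force: 0.0
```

>>> send_rows --pt "0 0 0 0 0 0 5" --pt "0 0 0 0 0 0 5"

```text
clock: 9.27
ee_pos: [0.5202, -0.2561, 0.2256]
orientation: [[0.992, 0.128, 0.003], [0.128, -0.992, 0.002], [0.003, -0.002, -1.0]]
ft_force: [0.1, -0.1, 0.5]
grip_width: 0.0504
grip_force: 0.0
```

Run:
```python
from plan import *
x=np.array([np.cos(.13),np.sin(.13),0]);z=np.array([0,0,-1.]);D=np.c_[x,np.cross(z,x),z]
pin=np.array([.5202,-.2567,.0925])
print(env.get_obs()['joint_pos']);legs([(pin+[0,0,.14],D,1)])
T=snap('top');S=snap('scene')
save(T,'t2.png');save(S,'s2.png')
for n,c,q in(('T',T,(0,0,.014)),('S',S,(0,0,.014))): print(n,'eye pred',proj(c,face(*q)))
m=np.hstack([cv2.resize(T['frame'][220:320,100:233,::-1],(400,300),interpolation=cv2.INTER_CUBIC),cv2.resize(S['frame'][100:200,330:463,::-1],(400,300),interpolation=cv2.INTER_CUBIC)])
m2=np.hstack([cv2.resize(T['frame'][225:325,310:443,::-1],(400,300),interpolation=cv2.INTER_CUBIC),cv2.resize(S['frame'][200:320,165:325,::-1],(400,300),interpolation=cv2.INTER_CUBIC)])
cv2.imwrite('pics/m2.png',cv2.convertScaleAbs(np.vstack([m,m2]),alpha=1.6,beta=10))
```

```text
[-0.5637  0.348   1.2014  1.6922 -0.3372  1.3314 -0.7433]
cm [-0.01  0.06 -0.19] deg [-0.1 -0.2 -0.1]
T eye pred [176.0518 291.916 ]
S eye pred [371.9172 152.7835]
```

View pics/m2.png

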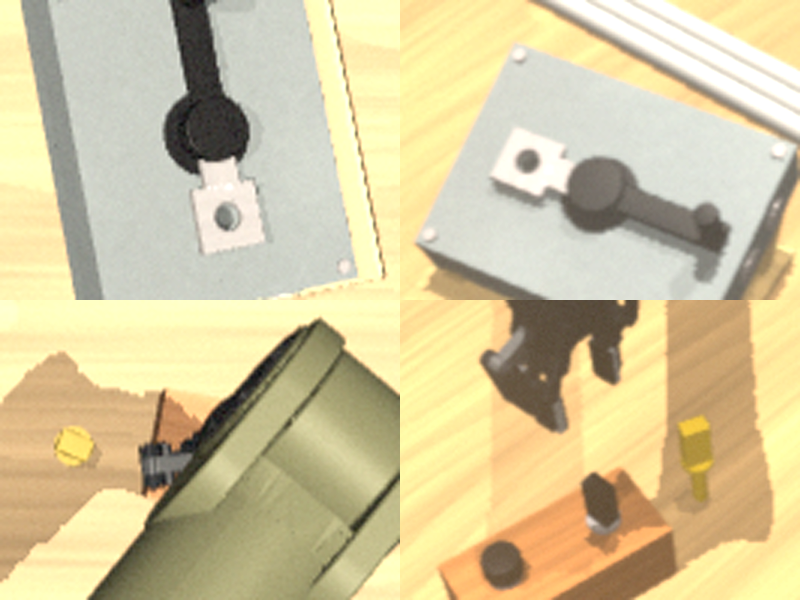

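The handle is off: the eye hole shows at top (176.0,292.0) and scene (372.3,153.4), within 0.7 px of prediction. The open gripper hangs centred over the flat grip, so I descend and grip.

>>> send_rows --pt "0 0.06 3 0 0 0 5" --pt "0 0.06 6 0 0 0 5" --pt "0 0.06 9 0 0 0 5" --pt "0 0.06 11.5 0 0 0 5" --pt "0 0.06 13.8 0 0 0 5"

```text
clock: 9.78
ee_pos: [0.5222, -0.2538, 0.0854]
orientation: [[0.991, 0.134, 0.002], [0.134, -0.991, 0.002], [0.002, -0.002, -1.0]]
ft_force: [0.2, -0.7, -0.2]
grip_width: 0.0498
grip_force: 0.0
```

>>> send_rows --pt "0 0 0 0 0 0 1" --pt "0 0 0 0 0 0 1" --pt "0 0 0 0 0 0 1" --pt "0 0 0 0 0 0 1" --pt "0 0 0 0 0 0 1" --grip_force 60

```text
clock: 10.2
ee_pos: [0.5228, -0.2556, 0.0888]
orientation: [[0.991, 0.132, 0.005], [0.132, -0.991, 0.001], [0.005, 0.0, -1.0]]
ft_force: [0.6, -0.7, -1.0]
grip_width: 0.0152
grip_force: 60.8
```

Run:
```python
from plan import *
print({k:v for k,v in env.get_obs().items() if k!='qvel'})
T=dict(np.load('x.npz')) if 0 else None
c1=snap('top');c2=snap('scene')
P,e=tri(c1,(176.0,292.0),c2,(372.3,153.4)); print('eye in face mm',1e3*R.T@(P-L),e)
```

```text
{'clock': 10.2, 'joint_pos': array([-0.4453,  0.4959,  1.0694,  1.8338, -0.4906,  1.1015, -0.635 ]), 'joint_efforts': array([ -0.0219, -35.4513,  13.2925, -25.6933,  -0.0051,   0.0042,
        -0.0029]), 'ee_pos': array([ 0.5228, -0.2556,  0.0888]), 'orientation': array([[ 0.9912,  0.132 ,  0.0052],
       [ 0.132 , -0.9912,  0.0006],
       [ 0.0052,  0.0001, -1.    ]]), 'ft_force': array([ 0.5609, -0.7211, -1.0371]), 'moment': array([ 0.0268, -0.0239, -0.0115]), 'grip_force': 60.79477787017822, 'grip_width': 0.015231662123414107}
eye in face mm [-0.546  -0.2448 11.3959] 0.0007800149753880017
```

Gripped at 15.2 mm (grip is 16 mm). I lift and check how the pin sits in the fingers.

>>> send_rows --pt "0 0 -2 0 0 0 1" --pt "0 0 -4 0 0 0 1" --pt "0 0 -7 0 0 0 1" --pt "0 0 -10 0 0 0 1" --pt "0 0 -13 0 0 0 1"

```text
clock: 10.72
ee_pos: [0.5211, -0.2556, 0.219]
orientation: [[0.991, 0.131, 0.003], [0.131, -0.991, 0.001], [0.003, -0.001, -1.0]]
ft_force: [0.4, 0.6, -1.1]
grip_width: 0.0151
grip_force: 61.0
```

>>> send_rows --pt "0 0 -2 0 0 0 1" --pt "0 0 -4 0 0 0 1" --pt "0 0 -4 0 0 0 1" --pt "0 0 -4 0 0 0 1"

```text
clock: 11.05
ee_pos: [0.5218, -0.2558, 0.2584]
orientation: [[0.991, 0.132, 0.005], [0.132, -0.991, 0.001], [0.006, -0.0, -1.0]]
ft_force: [-0.3, 0.1, -1.7]
grip_width: 0.0151
grip_force: 61.1
```

Run:
```python
from plan import *
p,Q=cur();print(p,env.get_obs()['joint_pos'],env.get_obs()['grip_width']); g=p-.005*Q[:,2]
T=snap('top');S=snap('scene');save(S,'s3.png')
tip=g+Q@[0,0,.0828];
for nm,k in(('grasp',0),('collar',.0263),('tip',.0828)): print(nm,proj(S,g+Q@[0,0,k]),proj(S,g+Q@[-.0025,0,k]))
u,v=proj(S,tip).astype(int); x0,y0=max(u-66,0),max(v-75,0)
print(x0,y0); cv2.imwrite('pics/s3c.png',cv2.convertScaleAbs(cv2.resize(S['frame'][y0:y0+100,x0:x0+133,::-1],(798,600),interpolation=cv2.INTER_CUBIC),alpha=1.6,beta=10))
```

```text
[ 0.5218 -0.2558  0.2584] [-0.5569  0.3027  1.1771  1.6446 -0.2883  1.3816 -0.7807] 0.015105442889455364
grasp [234.4717 223.7201] [233.416  223.0945]
collar [236.3833 233.5243] [235.3471 232.9015]
tip [240.2386 253.2971] [239.2419 252.6814]
174 178
```

View pics/s3c.png

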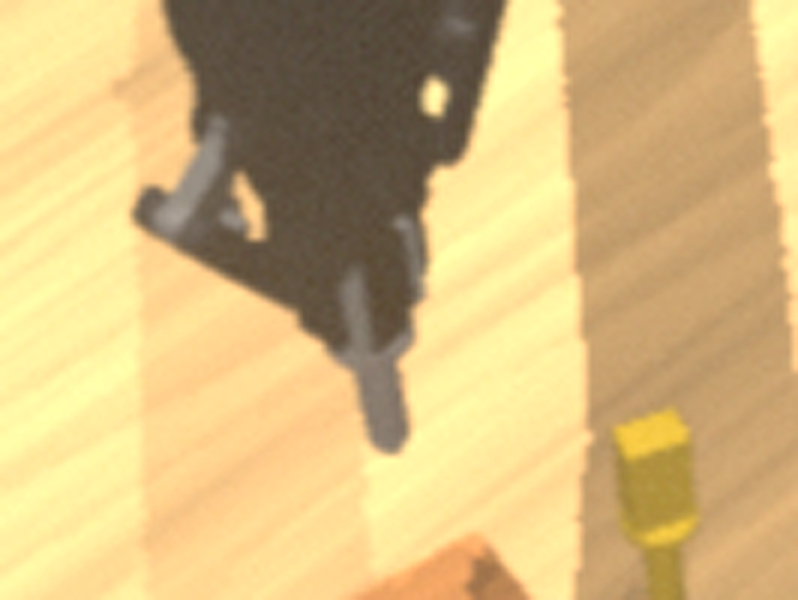

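The shank tip shows at scene (239.2,252.5). That matches the pin sitting 2.5 mm toward tool −x, as vision predicted. I carry it over the eye.

```bash
cat >> plan.py <<'E'
QI=tool(1.5*np.pi)
def pinat(x,y,tip): # grasp point for pin axis at face x,y mm and tip height mm
    return face(x/1e3,(y-2.5)/1e3,(tip+82.8)/1e3)
def pinpos():
    p,Q=cur(); t=R.T@(p-.005*Q[:,2]+Q@[-.0025,0,.0828]-L)*1e3
    o=env.get_obs();f=R.T@o['ft_force']; print('tip face mm',t,'axis',(R.T@Q)[:,2],'F face',f,'grip',round(o['grip_width'],4))
E
python3 - <<'E'
from plan import *
legs([(pinat(-.6,-.2,75),QI,3)])
E
```

```text
cm [  0.94 -11.67   0.09] deg [10.6 -0.5 -1.5]
cm [  1.24 -11.43   2.23] deg [10.6 -0.5 -1.5]
cm [  1.56 -10.79   4.29] deg [10.6 -0.5 -1.5]
```

>>> send_rows --pt "0.2 -2.3 0 2.1 -0.1 -0.3 1" --pt "0.4 -4.7 0 4.2 -0.2 -0.6 1" --pt "0.6 -7 0 6.4 -0.3 -0.9 1" --pt "0.75 -9.4 0 8.5 -0.4 -1.2 1" --pt "0.9 -11.7 0.1 10.6 -0.5 -1.5 1"

```text
clock: 11.57
ee_pos: [0.5147, -0.1352, 0.2563]
orientation: [[0.987, 0.157, -0.034], [0.16, -0.969, 0.186], [-0.004, -0.189, -0.982]]
ft_force: [0.7, 0.2, -2.4]
grip_width: 0.0153
grip_force: 61.1
```

>>> send_rows --pt "0.2 -2.3 0.4 2.1 -0.1 -0.3 1" --pt "0.5 -4.6 0.9 4.2 -0.2 -0.6 1" --pt "0.7 -6.9 1.3 6.4 -0.3 -0.9 1" --pt "1 -9.2 1.8 8.5 -0.4 -1.2 1" --pt "1.2 -11.4 2.2 10.6 -0.5 -1.5 1"

```text
clock: 11.98
ee_pos: [0.5081, -0.0192, 0.2559]
orientation: [[0.982, 0.172, -0.072], [0.186, -0.915, 0.359], [-0.005, -0.366, -0.931]]
ft_force: [-0.6, -0.1, -0.9]
grip_width: 0.0155
grip_force: 61.1
```

>>> send_rows --pt "0.3 -2.2 0.8 2.1 -0.1 -0.3 1" --pt "0.6 -4.4 1.7 4.2 -0.2 -0.6 1" --pt "0.9 -6.6 2.6 6.4 -0.3 -0.9 1" --pt "1.2 -8.8 3.4 8.5 -0.4 -1.2 1" --pt "1.5 -10.8 4.3 10.6 -0.5 -1.5 1"

```text
clock: 12.4
ee_pos: [0.5011, 0.0976, 0.2553]
orientation: [[0.977, 0.18, -0.114], [0.213, -0.828, 0.519], [-0.001, -0.531, -0.847]]
ft_force: [0.4, 0.6, -0.6]
grip_width: 0.0152
grip_force: 61.1
```

>>> send_rows --pt "0 0 0 0 0 0 1" --pt "0 0 0 0 0 0 1" --pt "0 0 0 0 0 0 1"

```text
clock: 12.65
ee_pos: [0.5015, 0.0949, 0.2549]
orientation: [[0.977, 0.18, -0.112], [0.212, -0.831, 0.515], [-0.001, -0.527, -0.85]]
ft_force: [1.0, 0.2, -0.9]
grip_width: 0.0157
grip_force: 61.1
```

Run:
```python
from plan import *
pinpos();print(env.get_obs()['joint_pos'])
legs([(pinat(-.6,-.2,30),QI,1)])
```

```text
tip face mm [-1.0872  1.1973 75.9082] axis [-0.0031  0.0015 -1.    ] F face [-0.512  -1.0316 -0.7285] grip 0.0157
[-0.792   0.1849  1.0031  1.7958 -0.654   1.5292 -1.0111]
cm [ 0.13 -0.04  4.59] deg [0.2 0.1 0.1]
```

>>> send_rows --pt "0.13 -0.04 1.2 0.2 0.1 0.1 1" --pt "0.13 -0.04 2.4 0.2 0.1 0.1 1" --pt "0.13 -0.04 3.6 0.2 0.1 0.1 1" --pt "0.13 -0.04 4.6 0.2 0.1 0.1 1" --pt "0.13 -0.04 4.6 0.2 0.1 0.1 1"

```text
clock: 13.07
ee_pos: [0.4957, 0.1212, 0.2135]
orientation: [[0.977, 0.177, -0.116], [0.212, -0.828, 0.518], [-0.004, -0.531, -0.847]]
ft_force: [-0.6, 0.2, -0.3]
grip_width: 0.0152
grip_force: 61.0
```

>>> send_rows --pt "0 0 0 0 0 0 1" --pt "0 0 0 0 0 0 1" --pt "0 0 0 0 0 0 1"

```text
clock: 13.32
ee_pos: [0.498, 0.1191, 0.2164]
orientation: [[0.978, 0.178, -0.11], [0.209, -0.829, 0.519], [0.001, -0.53, -0.848]]
ft_force: [0.9, -0.8, -0.7]
grip_width: 0.0154
grip_force: 61.0
```

Run:
```python
from plan import *
pinpos()
legs([(pinat(-.6,-.2,17),QI,1)])
S=snap('scene');T=snap('top')
for c,u,v in((S,372,150),):pass
m=np.hstack([cv2.resize(T['frame'][242:342,120:187,::-1],(400,597),interpolation=cv2.INTER_CUBIC),cv2.resize(S['frame'][90:190,340:407,::-1],(400,597),interpolation=cv2.INTER_CUBIC)])
cv2.imwrite('pics/m4.png',cv2.convertScaleAbs(m,alpha=1.6,beta=10))
```

```text
tip face mm [-0.4488 -0.6657 30.3219] axis [ 0.0007 -0.0012 -1.    ] F face [-1.2276 -0.7503 -0.0713] grip 0.0154
cm [-0.04  0.01  1.33] deg [-0.  -0.1 -0. ]
```

View pics/m4.png

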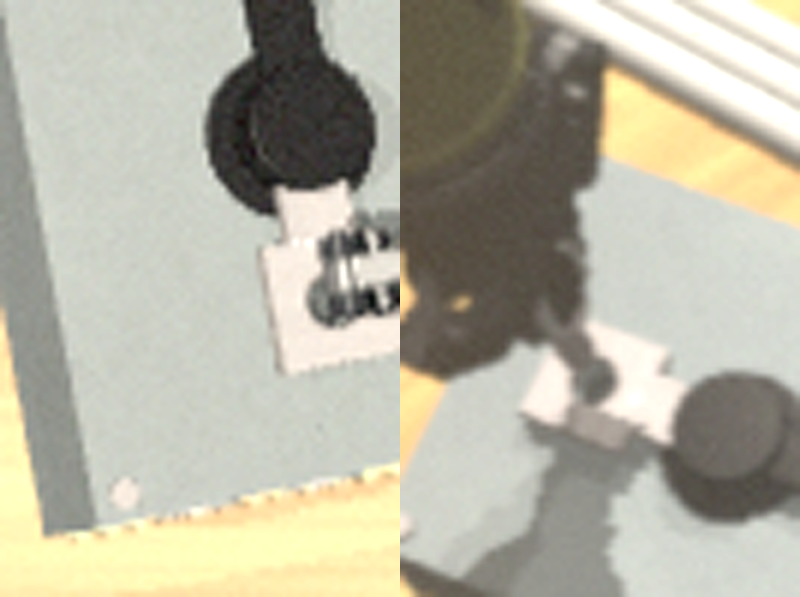

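The scene half shows the shank heading into the eye hole (about crop (595,378)). I lower it gently into the eye.

>>> send_rows --pt "-0.03 0.01 0.5 0 0 0 1" --pt "-0.03 0.01 1 0 0 0 1" --pt "-0.03 0.01 1.5 0 0 0 1" --pt "-0.03 0.01 2 0 0 0 1" --pt "-0.03 0.01 2.4 0 0 0 1"

```text
clock: 13.83
ee_pos: [0.4942, 0.1324, 0.1949]
orientation: [[0.978, 0.178, -0.112], [0.21, -0.829, 0.519], [-0.001, -0.531, -0.848]]
ft_force: [0.0, -0.3, -1.1]
grip_width: 0.0152
grip_force: 61.0
```

>>> send_rows --pt "0 0 0 0 0 0 1" --pt "0 0 0 0 0 0 1" --pt "0 0 0 0 0 0 1"

```text
clock: 14.08
ee_pos: [0.4947, 0.1317, 0.1957]
orientation: [[0.978, 0.178, -0.111], [0.21, -0.829, 0.519], [0.0, -0.531, -0.848]]
ft_force: [-0.3, -0.2, -1.6]
grip_width: 0.0156
grip_force: 61.0
```

Run:
```python
from plan import *
pinpos(); print(env.get_obs()['moment'])
legs([(pinat(-.6,-.2,-15),QI,1)])
```

```text
tip face mm [-0.3996 -0.0837  5.8278] axis [ 0.0008 -0.0004 -1.    ] F face [-0.9893  0.3516 -1.2739] grip 0.0156
[-0.6296 -0.1427 -0.0025]
cm [0.01 0.02 2.08] deg [-0. -0. -0.]
```

No contact force, and the tip is inside the eye. I continue into the lock hole.

>>> send_rows --pt "0 0.01 0.4 0 0 0 1" --pt "0 0.01 0.8 0 0 0 1" --pt "0 0.01 1.2 0 0 0 1" --pt "0 0.01 1.6 0 0 0 1" --pt "0 0.01 2 0 0 0 1"

```text
clock: 14.5
ee_pos: [0.4922, 0.1424, 0.1781]
orientation: [[0.978, 0.178, -0.112], [0.21, -0.829, 0.519], [-0.0, -0.531, -0.848]]
ft_force: [-0.2, 0.3, -0.9]
grip_width: 0.0154
grip_force: 61.0
```

>>> send_rows --pt "0 0 0 0 0 0 1" --pt "0 0 0 0 0 0 1" --pt "0 0 0 0 0 0 1"

```text
clock: 14.75
ee_pos: [0.4925, 0.142, 0.1786]
orientation: [[0.978, 0.178, -0.111], [0.21, -0.829, 0.519], [-0.0, -0.531, -0.848]]
ft_force: [0.3, 0.3, -0.4]
grip_width: 0.0155
grip_force: 61.0
```

Run:
```python
from plan import *
pinpos(); print(env.get_obs()['moment'])
legs([(pinat(-.6,-.2,-40),QI,1)])
```

```text
tip face mm [ -0.4842  -0.019  -14.2069] axis [ 0.0008 -0.0003 -1.    ] F face [-0.059  -0.313  -0.4648] grip 0.0155
[-0.6366 -0.1274 -0.0292]
cm [0.02 0.01 2.58] deg [-0. -0. -0.]
```

>>> send_rows --pt "0 0 0.5 0 0 0 1" --pt "0 0 1 0 0 0 1" --pt "0 0 1.5 0 0 0 1" --pt "0 0 2 0 0 0 1" --pt "0 0 2.3 0 0 0 1"

```text
clock: 15.17
ee_pos: [0.4893, 0.1546, 0.1583]
orientation: [[0.978, 0.178, -0.113], [0.21, -0.829, 0.519], [-0.001, -0.531, -0.848]]
ft_force: [0.3, 0.6, -0.3]
grip_width: 0.0158
grip_force: 61.0
```

>>> send_rows --pt "0 0 0.2 0 0 0 1" --pt "0 0 0.4 0 0 0 1" --pt "0 0 0.6 0 0 0 1" --pt "0 0 0.8 0 0 0 1" --pt "0 0 0.8 0 0 0 1"

```text
clock: 15.58
ee_pos: [0.4887, 0.1584, 0.152]
orientation: [[0.978, 0.178, -0.112], [0.21, -0.829, 0.519], [-0.0, -0.531, -0.848]]
ft_force: [-1.1, -0.5, -2.4]
grip_width: 0.0152
grip_force: 61.0
```

Run:
```python
from plan import *
pinpos(); print(env.get_obs()['moment'])
```

```text
tip face mm [ -0.3609   0.2139 -45.6317] axis [ 0.0009  0.0003 -1.    ] F face [-1.4507  1.2038 -1.8711] grip 0.0152
[-0.6452 -0.1384  0.0381]
```

>>> send_rows --pt "0 0 0.2 0 0 0 1" --pt "0 0 0.4 0 0 0 1" --pt "0 0 0.6 0 0 0 1" --pt "0 0 0.6 0 0 0 1" --pt "0 0 0.6 0 0 0 1"

```text
clock: 16.0
ee_pos: [0.4891, 0.159, 0.1508]
orientation: [[0.978, 0.177, -0.11], [0.208, -0.827, 0.521], [0.001, -0.533, -0.846]]
ft_force: [-6.9, -11.2, 20.4]
grip_width: 0.0156
grip_force: 64.4
```

Run:
```python
from plan import *
pinpos(); print(env.get_obs()['moment'])
S=snap('scene');T=snap('top');save(S,'s5.png');save(T,'t5.png')
m=np.hstack([cv2.resize(T['frame'][242:342,120:187,::-1],(400,597),interpolation=cv2.INTER_CUBIC),cv2.resize(S['frame'][90:190,340:407,::-1],(400,597),interpolation=cv2.INTER_CUBIC)])
cv2.imwrite('pics/m5.png',cv2.convertScaleAbs(m,alpha=1.6,beta=10))
```

```text
tip face mm [ -0.3912  -0.447  -46.9763] axis [ 0.0035 -0.0022 -1.    ] F face [ 2.7644  9.1209 22.3746] grip 0.0156
[-0.3029  1.6495  1.0784]
```

View pics/m5.png

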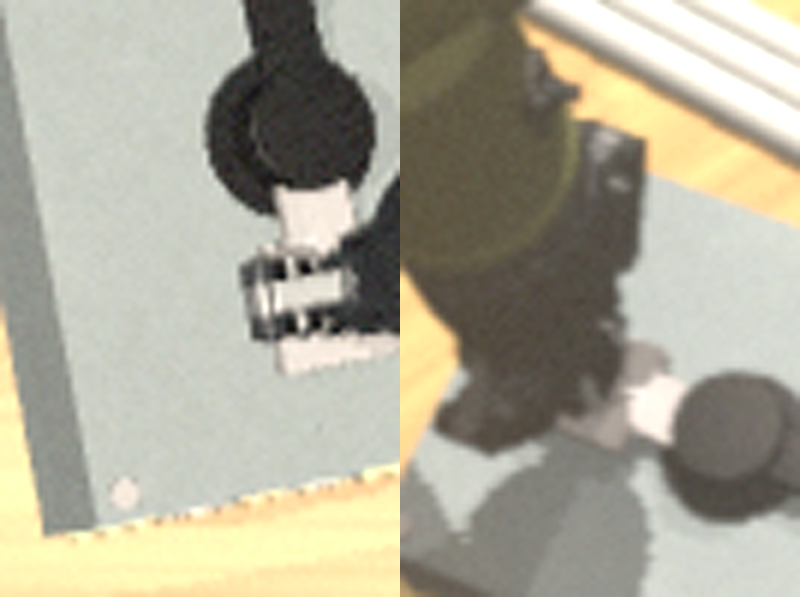

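Firm contact at 22 N, with the tip 7 mm below my prediction. About 3 mm of that is the pin sitting higher in the fingers, as the lift picture showed. About 2.6 mm is the face lying lower, from the eye triangulation. I press slightly more, then release and look.

>>> send_rows --pt "0 0 0.2 0 0 0 1" --pt "0 0 0.4 0 0 0 1" --pt "0 0 0.4 0 0 0 1" --pt "0 0 0.4 0 0 0 1"

```text
clock: 16.43
ee_pos: [0.4892, 0.1588, 0.1504]
orientation: [[0.978, 0.176, -0.109], [0.207, -0.827, 0.523], [0.002, -0.534, -0.845]]
ft_force: [-12.4, -22.6, 40.2]
grip_width: 0.0153
grip_force: 67.2
```

Run:
```python
from plan import *
pinpos(); print(env.get_obs()['moment'])
```

```text
tip face mm [ -0.6478  -0.6394 -47.1872] axis [ 0.0054 -0.0037 -1.    ] F face [ 4.8015 16.8377 44.4144] grip 0.0153
[-0.1382  3.1816  2.1155]
```

>>> send_rows --pt "0 0 -0.4 0 0 0 1" --pt "0 0 -0.8 0 0 0 1" --pt "0 0 -0.8 0 0 0 1"

```text
clock: 16.68
ee_pos: [0.4894, 0.1588, 0.1514]
orientation: [[0.978, 0.178, -0.109], [0.209, -0.829, 0.519], [0.002, -0.531, -0.848]]
ft_force: [0.5, 0.7, -0.7]
grip_width: 0.0153
grip_force: 61.2
```

>>> send_rows --pt "0 0 0 0 0 0 4" --pt "0 0 0 0 0 0 4" --pt "0 0 0 0 0 0 4" --pt "0 0 0 0 0 0 4" --pt "0 0 0 0 0 0 4"

```text
clock: 17.1
ee_pos: [0.4885, 0.1595, 0.1503]
orientation: [[0.978, 0.178, -0.112], [0.21, -0.829, 0.519], [-0.001, -0.531, -0.848]]
ft_force: [-0.1, -0.6, 0.3]
grip_width: 0.0399
grip_force: 0.0
```

>>> send_rows --pt "0 0 -1 0 0 0 4" --pt "0 0 -3 0 0 0 4" --pt "0 0 -6 0 0 0 4" --pt "0 0 -9 0 0 0 4" --pt "0 0 -12 0 0 0 4"

```text
clock: 17.52
ee_pos: [0.502, 0.0958, 0.254]
orientation: [[0.978, 0.177, -0.111], [0.209, -0.829, 0.519], [-0.0, -0.531, -0.848]]
ft_force: [0.7, 0.2, 0.3]
grip_width: 0.0397
grip_force: 0.0
```

>>> send_rows --pt "0 3 -2 0 0 0 4" --pt "0 6 -3 0 0 0 4" --pt "0 9 -3 0 0 0 4" --pt "0 12 -3 0 0 0 4" --pt "0 15 -3 0 0 0 4"

```text
clock: 17.93
ee_pos: [0.5325, -0.0445, 0.1983]
orientation: [[0.978, 0.178, -0.11], [0.21, -0.829, 0.519], [0.001, -0.53, -0.848]]
ft_force: [-0.4, 0.4, 0.2]
grip_width: 0.04
grip_force: 0.0
```

Run:
```python
from plan import *
print(env.get_obs()['ft_force'])
S=snap('scene');T=snap('top')
for h in(14,19,64): print(h,proj(T,face(0,0,h/1e3)),proj(S,face(0,0,h/1e3)))
m=np.hstack([cv2.resize(T['frame'][242:342,140:207,::-1],(400,597),interpolation=cv2.INTER_CUBIC),cv2.resize(S['frame'][90:190,340:407,::-1],(400,597),interpolation=cv2.INTER_CUBIC)])
cv2.imwrite('pics/m6.png',cv2.convertScaleAbs(m,alpha=1.6,beta=10))
```

```text
[-0.4065  0.4173  0.1651]
14 [176.0518 291.916 ] [371.9172 152.7835]
19 [176.8591 291.6924] [371.4821 152.0296]
64 [184.3715 289.6117] [367.4178 144.9868]
```

View pics/m6.png

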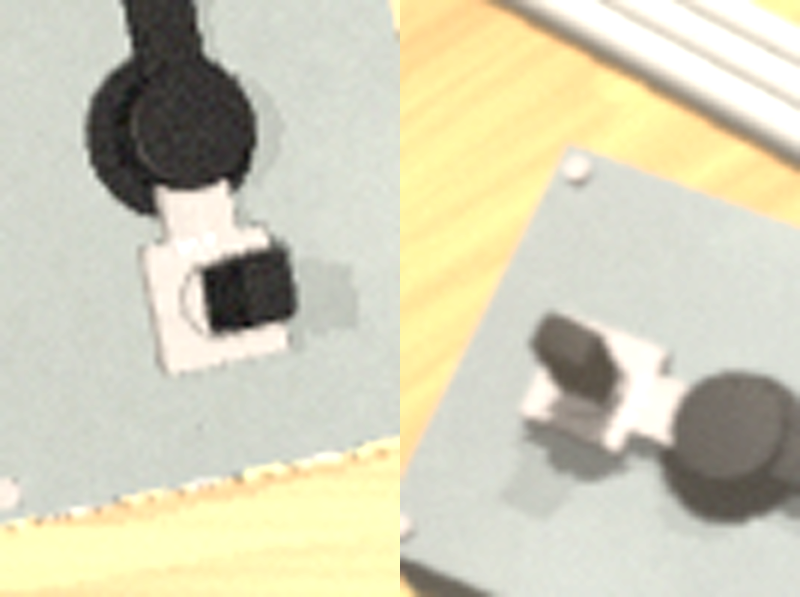

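The pin stands square and seated. The grip top is at top (185.2,290.2) and scene (367.6,146.6), against (184.4,289.6) and (367.4,145.0) predicted for home. The collar lies flush on the eye with no gap, and the robot is clear.

```bash
python3 -c "
from workcell import env
print(env.finish_job())"
```

```text
the job is handed in; nothing more can be done
None
```

I turned the handle clockwise to its off stop, seated the lock pin with its collar home on the eye, let go with the robot clear, and handed the job in at about 18 s; the hand-in gave no verdict, and I didn't re-photograph the bystanders at the end.

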